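# Load a tray of doughnuts into its display bay

## Task

Load the loose tray of doughnuts into the empty bay of the display: bring it square in front of the bay, then slide it along the counter between the flared guides, pushing gently so that they centre it, past the two spring catches and up to the rubber bumpers, until both catches have snapped back in behind its near corners. Never ram or force it, keep every doughnut flat in its place on the tray, leave everything else on the counter where it stands, and let go.

Things in the scene. Friction and masses are not known exactly. Their poses are not given: they have to be found in the camera images.
- tray_center (a point): Centre of the loose white tray, 14 mm above its underside. Tray 165 mm deep (its x) by 210 mm wide (its y), 28 mm high, floor 4 mm thick, corners rounded to 14 mm, with a round rolled rim 9 mm thick all along its top. About 0.35 kg (0.27 to 0.45), plus 55 g per doughnut; slides on the counter. Its +x side goes in first, its -x side stays towards the robot; z up.
- tray_near (a point): Middle of the tray's near rim (its -x side), on the rim's centre line, 78 mm from the tray's centre and 23.5 mm above the counter. A 4 mm wall stands below the rim. The tray's floor is bare for 21 mm to either side of this point's line, so the rim can be pinched here from above; outside, the rim can be pushed anywhere.
- bay: The empty bay, beside a like bay that already holds a tray. Origin: planned place of the loaded tray's centre, on the counter (z = 0); x runs along the lane away from the robot (the way to push), y left, z up. The bay's steel guide frame (guides, catches, bumpers) is clamped by hand in slots: all of it sits up to 25 mm off along x and up to 14 mm off along y, parallel to the plan, and does not shift under a push.
- bay_mouth (a point): Planned middle of the bay's mouth, on the counter, 132 mm before the bay's origin. Here the two flared lead-ins are 259 mm apart at their tips; they close at 30 degrees over 40 mm to two straight rails 213 mm apart (1.5 mm free each side of the tray). Polished steel, 30 mm high. The true mouth is off by as much as the guide frame is.
- bay_gate (a point): Planned middle of the line between the two spring catches, on the counter, 83 mm before the bay's origin; the loaded tray's near rim lies about here. Two rubber bumpers (5 N per mm, 8 mm at most) at the far end of the lane, 165.5 mm further on, just meet the tray's far rim when it is home. Both are off their planned place by as much as the guide frame is.
- catch_left (a joint): Left (+y) spring catch: a 12 mm upright white roller standing into the lane 83 mm before the home centre, between lead-in and rail. Value in m: 0 sprung in, about 0.006 while the tray's side pushes it out, back to 0 (0.001 at most) once snapped in behind the tray's near corner. Spring 2 N in, 3 N out: both together resist the tray's front with about 5 N, besides the tray's sliding friction.
- catch_right (a joint): Right (-y) spring catch, the mirror image of the left one, with the same values.
- doughnut0_center (a point): Centre of the left near (-x, +y) ring doughnut on the tray, 70 mm across and 30 mm high, loose, lying -34 mm (x), +56 mm (y) from the tray's centre; half-way up.
- doughnut1_center (a point): Centre of the right near ring doughnut on the tray, 70 mm across and 30 mm high, loose, lying -34 mm (x), -56 mm (y) from the tray's centre; half-way up.
- doughnut2_center (a point): Centre of the left far ring doughnut on the tray, 70 mm across and 30 mm high, loose, lying +38 mm (x), +46 mm (y) from the tray's centre; half-way up.
- doughnut3_center (a point): Centre of the right far ring doughnut on the tray, 70 mm across and 30 mm high, loose, lying +38 mm (x), -46 mm (y) from the tray's centre; half-way up.
- tongs: Bystander: steel serving tongs, about 200 mm long and 80 mm wide, lying on the counter; origin under the middle.
- cups: Bystander: upside-up stack of paper cups, 90 mm across, 128 mm high; origin under the middle.
- shaker: Bystander: sugar shaker, 66 mm across, 138 mm high; origin under the middle.
- napkins: Bystander: napkin dispenser, 100 x 140 x 117 mm; origin under the middle.
- mug: Bystander: white mug, 82 mm across, 92 mm high, handle at its +y; origin under the middle.
- scoop: Bystander: serving spatula with a black handle, about 210 mm long and 70 mm wide, lying flat; origin near the middle, underneath.

How it is judged:
On the way, in this order (a step that is already met when the one before it is completed fails the run):
1. the tray, square in the bay, is sliding between the catches and holds both of them pushed out (value of joint each of catch_left, catch_right above 0.0035 m and angle between the x axis of tray_center and the x axis of bay, either way round below 0.08 rad), for 0.1 s.
2. the tray is home: both catches have snapped in behind its near corners (x of tray_center in the frame of bay between -0.036 and 0.036 m and y of tray_center in the frame of bay between -0.019 and 0.019 m and height (world z) of tray_center below 0.018 m and angle between tray_center's own z axis and vertical below 0.05 rad and angle between the x axis of tray_center and the x axis of bay, either way round below 0.06 rad and value of joint each of catch_left, catch_right below 0.002 m), for 0.2 s.
At the end, for the whole second after the job is handed in: The tray stands at rest, flat on the counter and square in the empty bay (its centre within 36 mm along and 19 mm across the planned place, turned less than 3.4 degrees), both catches are sprung in behind it (each reads under 2 mm), and the four doughnuts lie flat on the tray's floor (all of step 2 and linear speed of tray below 0.01 m/s and angle between each of doughnut0_center, doughnut1_center, doughnut2_center, doughnut3_center's own z axis and vertical below 0.12 rad and height (world z) of each of doughnut0_center, doughnut1_center, doughnut2_center, doughnut3_center below 0.024 m); the robot touches nothing.
It fails at once if the tray is rammed or forced: it presses on the bay's guides, catches or bumpers with more than 25 N (contact force between tray and bay above 25 N).
It fails at once if a doughnut is tipped, lifted or shifted more than 20 mm on its tray (angle between any of doughnut0_center, doughnut1_center, doughnut2_center, doughnut3_center's own z axis and vertical above 0.35 rad or height (world z) of any of doughnut0_center, doughnut1_center, doughnut2_center, doughnut3_center above 0.06 m or x of any of doughnut0_center, doughnut1_center in the frame of tray_center above -0.014 m or x of any of doughnut0_center, doughnut1_center in the frame of tray_center below -0.054 m or y of doughnut0_center in the frame of tray_center above 0.076 m or y of doughnut0_center in the frame of tray_center below 0.036 m or y of doughnut1_center in the frame of tray_center above -0.036 m or y of doughnut1_center in the frame of tray_center below -0.076 m or x of any of doughnut2_center, doughnut3_center in the frame of tray_center above 0.0575 m or x of any of doughnut2_center, doughnut3_center in the frame of tray_center below 0.0175 m or y of doughnut2_center in the frame of tray_center above 0.066 m or y of doughnut2_center in the frame of tray_center below 0.026 m or y of doughnut3_center in the frame of tray_center above -0.026 m or y of doughnut3_center in the frame of tray_center below -0.066 m).
It fails at once if something else on the counter is moved more than 15 mm (distance of any of tongs, cups, shaker, napkins, mug, scoop from where it was at the start of the episode above 0.015 m).
It also fails if it takes over 72 s, if anything falls off the work surface, if the arm or the gripper's body presses on something with over 40 N, if the wrist force passes 120 N, or if a joint passes its speed limit or range.

## Robot

A 6-joint arm with a two-finger parallel gripper is mounted at the origin on the work surface. World frame = base frame: x ahead of the robot, y to its left, z up, the work surface at z = 0. Lengths are in m, angles in rad, forces in N, time in s.
With the tool pointing down it reaches from about 0.375 to 0.9 m from the base axis. Payload 3.1 kg.
Tool frame: the origin (TCP) lies midway between the tips of the shut fingers; the grasp point (between the pads) lies 19 mm behind it; z points along the fingers, y is the line along which they close (so a half turn about z gives the same grasp; the last joint's range is limited). The gripper opens to 85 mm and grips with 20 to 120 N. Pads are 22 mm wide; open, the fingers measure 114 mm over their backs; the gripper's body (76 mm by 85 mm) begins 54 mm behind the grasp point. The pads swing forward as they close: fully open they stand 13 mm farther back than shut.
Start: joints at [0.923, 0.527, 1.433, -0, 1.181, -0.178], TCP at [0.282, 0.558, 0.231] pointing down, gripper open.
Joint ranges: [-3.08, 3.08], [-0.75, 2.2], [0.22, 2.44], [-1.43, 4.57], [0, 2.65], [-2.85, 2.85]. Speed limits (rad/s): [2.79, 2.79, 3.14, 3.14, 3.14, 3.14].

## Interface

Orientations are given as a unit quaternion [x, y, z, w].
In Python, from station import manip gives the robot as it stands. The module is installed in compiled form; this text tells all that it offers.
- The arm moves only by the tool apply_moves, never from a script. Its arguments are lists of equal length, an entry for each row: "claw": the gripper's target within -1 to 1 (fully open at 1, half-way at 0, shut at -1); "travel": the shift along the tool's x, y, z scaled (see below), a list of three; "turn": the turn, a rotation vector about the tool's x, y, z scaled (see below), a list of three. In form: {"claw": [claw, ...], "travel": [[dx, dy, dz], ...], "turn": [[rx, ry, rz], ...]}. A call has 1 to 5 rows; each row is the pose to reach, as a shift and turn from the pose commanded when the call began, along the tool's axes at that moment, turning the shorter way round; what a row does not reach only later rows make up. The controller multiplies each number of a shift by 800 mm and each number of a turn by 180 degrees. A row lasts 1/12 s, in which the tool goes at most 41.7 mm and 7.16 degrees, less where a joint would pass 70% of its speed; a pose out of reach is approached as far as the arm can. A call with a number of a shift or a turn outside -1 to 1 is refused whole. A call with a gripper value outside its range is refused whole. The fingers move at their own pace and stop on an object; "newtons" is the grip in N (left out, the last holds). Time passes only in rows, so rows that repeat a pose let the fingers close. It gives the time, the measured TCP pose, the force, the opening and the grip force at its end, in the units of the state.
- manip.sense(): the state, without advancing time (a new reading comes with each control period).
- manip.snapshot(name): name is "scene" or "top" or "wrist"; returns a dict with "pixels" (384x512x3 uint8, red, green, blue), "depth" (384x512 float32, m along the optical axis (not along the pixel's ray), 0 where there is no reading), "intrinsics" (3x3 intrinsics, pixels), "R" (3x3) and "t" (3): a world point X has camera coordinates R X + t. Camera axes: x right, y down, z forward; pixel columns grow to the right and rows downward; lengths in m; the calibration is good to about 2 mm. A picture is of the moment at which its call begins.
- manip.sign_off(): hands the job in; it is judged then, once.
The state is a dict: "t": time; "q": joint angles; "qd": joint speeds; "tau": joint torques, N m; "tcp_pos": TCP position; "tool_rot": TCP orientation; "force": force on the tool from outside, world axes, zero at the start; "ft_torque": the same for the moment, N m; "finger_gap": opening from 0.0 (shut) to 1.0 (fully open); "gripper_force": force on a finger pad.
Only numpy, scipy, OpenCV 4.12 (cv2) and the standard library are available. Lean on these libraries where they do the work, as an engineer would, in place of code of your own. Each camera call takes 0.05 s, during which the arm holds its last target. There are 200 camera calls.

## Working session

There is one attempt and no reset: what is moved stays moved. The work goes in short steps, Python scripts to look and compute and a tool call to move; the robot and the scene stay as the last step left them, time stands still between calls to the robot, and variables do not carry over. Pictures are saved under pics/ and viewed, at most 10 in all, crops included, and the job is handed in when it is done.

Besides the shell and the picture viewer there is one more tool, called as a command line: name --argument value ..., lists and objects as JSON in quotes. apply_moves: Moves the arm, as the interface text tells. Shifts and turns lie within -1 to 1; 1 stands for 800 mm of shift or 180 degrees of turn. Its arguments: {"type":"object","properties":{"claw":{"type":"array","items":{"type":"number"}},"travel":{"type":"array","items":{"type":"array","items":{"type":"number"}}},"turn":{"type":"array","items":{"type":"array","items":{"type":"number"}}},"newtons":{"type":"number"}},"required":["claw","travel","turn"]}

```bash
mkdir -p pics; cat > h.py <<'E'
import numpy as np, cv2
from station import manip
def snap(n,f):
    s=manip.snapshot(n); cv2.imwrite(f'pics/{f}.png',cv2.resize(s['pixels'][:,:,::-1],(800,600),interpolation=cv2.INTER_CUBIC))
    np.savez(f'pics/{f}.npz',**s); return s
def world(s,u,v,z=None):
    K,R,t=s['intrinsics'],s['R'],s['t']
    d=np.linalg.inv(K)@np.array([u,v,1.])
    c=-R.T@t; w=R.T@d
    if z is None: return c+w*s['depth'][int(round(v)),int(round(u))]
    return c+w*(z-c[2])/w[2]
E
python3 - <<'E'
from h import *
for n in ('scene','top'):
    s=snap(n,n+'0'); print(n,-s['R'].T@s['t'], s['R'].tolist(), s['intrinsics'].tolist())
print(manip.sense())
E
```

```text
scene [ 1.21829792 -0.39944187  1.25931217] [[0.4982728984016207, 0.866998022999264, -0.0062086096523826136], [0.742160382117559, -0.43020763282218155, -0.5139254419433364], [-0.4482433333955644, 0.25146733540740906, -0.8578123881651105]] [[437.9552008086978, 0.0, 248.8689413512091], [0.0, 437.9552008086978, 198.23428283113952], [0.0, 0.0, 1.0]]
top [ 0.41327463 -0.02647671  1.40537153] [[0.01745421759911797, -0.9997738400315744, 0.012149859115328432], [-0.990638761782681, -0.018937641206947332, -0.13518953139645715], [0.13538904660894613, -0.009676493891726446, -0.990745260662035]] [[415.0766803069413, 0.0, 258.35319351185257], [0.0, 415.0766803069413, 193.2464678741691], [0.0, 0.0, 1.0]]
{'t': 0.1, 'q': array([ 9.23484963e-01,  5.28362699e-01,  1.43379565e+00, -1.17450739e-05,
        1.18142727e+00, -1.78465347e-01]), 'qd': array([-1.66900754e-03,  6.09917299e-04, -1.95562262e-03, -6.73696241e-04,
       -2.14413844e-03, -1.83503837e-05]), 'tau': array([-4.27952609e-04, -4.43302917e+01, -1.78586483e+01, -2.54767865e-04,
        3.89731998e-03, -2.48972759e-05]), 'tcp_pos': array([0.28196214, 0.55704117, 0.23043111]), 'tool_rot': array([ 2.32279525e-01,  9.72648564e-01, -9.14925390e-04, -3.94871932e-04]), 'force': array([ 0.93680577, -0.00454954,  0.28551553]), 'ft_torque': array([-0.02287361, -0.02531477,  0.02076826]), 'gripper_force': 0.0, 'finger_gap': 1.000177368871069}
```

View pics/top0.png

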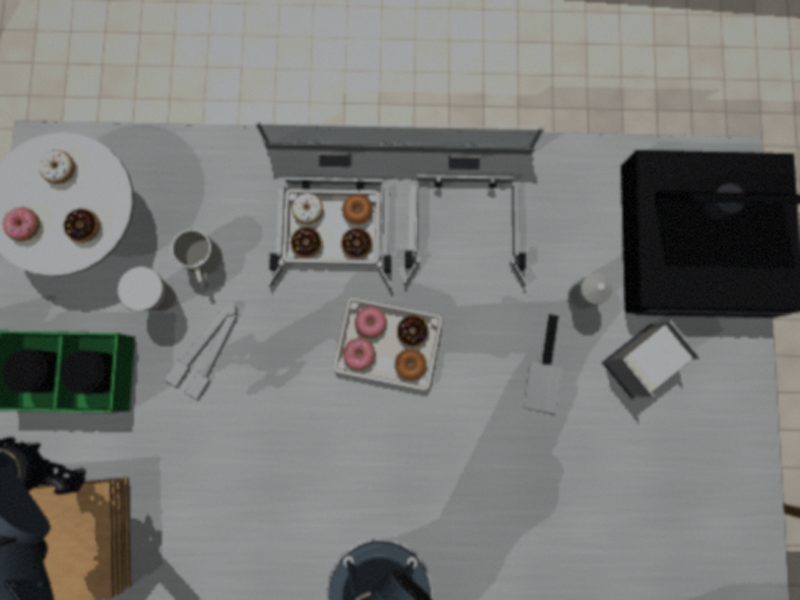

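View pics/scene0.png

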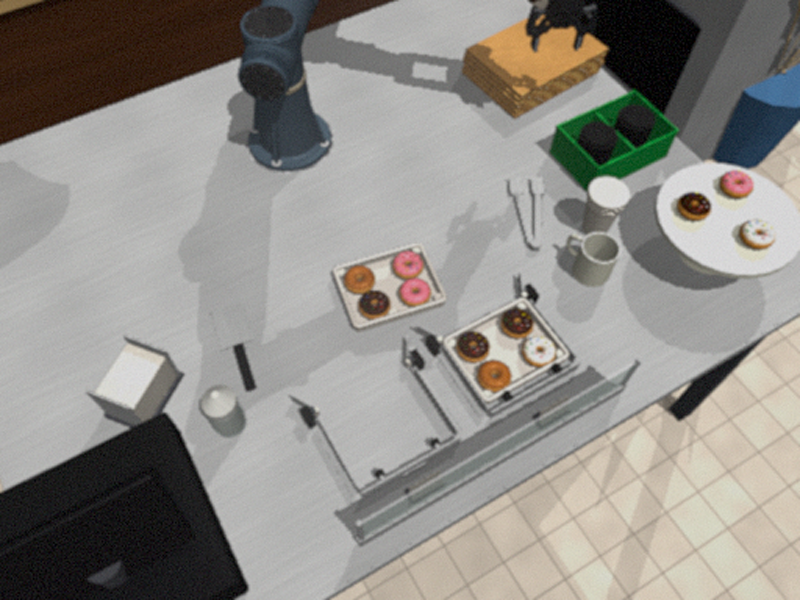

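```bash
python3 - <<'E'
from h import *
s=np.load('pics/top0.npz')
c=s['pixels'][105:255,205:345,::-1]
cv2.imwrite('pics/c0.png',cv2.convertScaleAbs(cv2.resize(c,(560,600),interpolation=cv2.INTER_CUBIC),alpha=1.4))
E
```

```text
(no output)
```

View pics/c0.png

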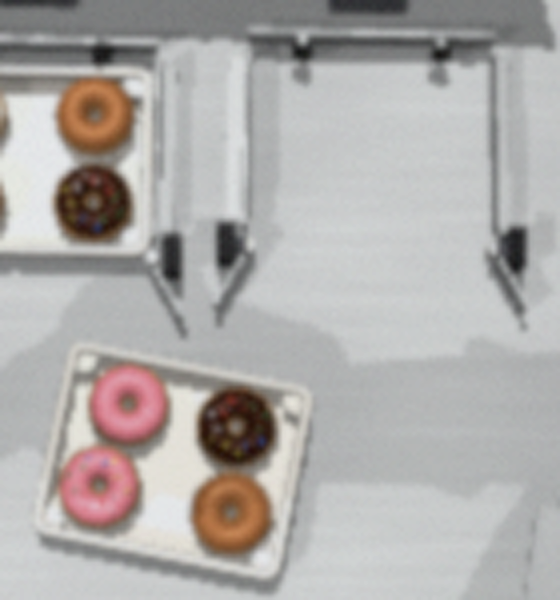

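```bash
python3 - <<'E'
from h import *
s=np.load('pics/top0.npz')
for n,z,p in [('TL',.0235,(72,344)),('TR',.0235,(314,390)),('BL',.0235,(36,535)),('BR',.0235,(277,582)),('d0',.03,(98,485)),('d1',.03,(231,513)),('d2',.03,(129,402)),('d3',.03,(236,426)),
 ('tipL',.03,(217,318)),('tipR',.03,(524,322)),('rL far',.03,(249,60)),('rL near',.03,(248,240)),('rR far',.03,(492,60)),('rR near',.03,(495,235)),('bumpL',.02,(302,60)),('bumpR',.02,(440,60)),('endL',.03,(249,32)),('endR',.03,(492,32)),('rollL',.03,(252,252)),('rollR',.03,(490,257))]:
    print(n,world(s,p[0]/4-.4+205,p[1]/4-.4+105,z)[:2].round(4))
E
```

```text
TL [0.6088 0.0803]
TR [ 0.5737 -0.1235]
BL [0.4488 0.1054]
BR [ 0.4138 -0.0944]
d0 [0.4906 0.0549]
d1 [ 0.4695 -0.0554]
d2 [0.56  0.031]
d3 [ 0.5416 -0.0584]
tipL [ 0.6322 -0.041 ]
tipR [ 0.6338 -0.299 ]
rL far [ 0.8566 -0.0646]
rL near [ 0.6994 -0.0661]
rR far [ 0.861  -0.2733]
rR near [ 0.7079 -0.275 ]
bumpL [ 0.8608 -0.1106]
bumpR [ 0.8633 -0.23  ]
endL [ 0.8814 -0.0642]
endR [ 0.886  -0.2734]
rollL [ 0.6891 -0.0696]
rollR [ 0.6888 -0.2707]
```

```bash
cat >> h.py <<'E'
from scipy.spatial.transform import Rotation as Ro
def goal(p,yaw):
    "world TCP p, tool y axis at world yaw (deg), pointing down -> travel, turn numbers"
    s=manip.sense(); R=Ro.from_quat(s['tool_rot'])
    a=np.radians(yaw); y=np.array([np.cos(a),np.sin(a),0]); z=np.array([0,0,-1.]); x=np.cross(y,z)
    G=Ro.from_matrix(np.c_[x,y,z])
    f=R.as_matrix()
    print('t %.2f tcp'%s['t'],s['tcp_pos'].round(4),'yaw %.1f'%np.degrees(np.arctan2(f[1,1],f[0,1])),'F',s['force'].round(1),'gap %.2f'%s['finger_gap'],'q1,6',s['q'][[0,5]].round(2))
    print('travel',(R.inv().apply(np.array(p)-s['tcp_pos'])/.8).round(4),'turn',((R.inv()*G).as_rotvec()/np.pi).round(4))
E
python3 -c "
from h import *
goal([.434,.005,.15],-9.8)"
```

```text
t 0.10 tcp [0.282  0.557  0.2304] yaw 63.1 F [ 0.9 -0.   0.3] gap 1.00 q1,6 [ 0.92 -0.18]
travel [-0.4814 -0.5295  0.1014] turn [-6.000e-04  3.000e-04  4.052e-01]
```

apply_moves --claw '[0,0,0,0,0]' --travel '[[-0.481,-0.53,0.05],[-0.481,-0.53,0.05],[-0.481,-0.53,0.05],[-0.481,-0.53,0.05],[-0.481,-0.53,0.05]]' --turn '[[0,0,0.405],[0,0,0.405],[0,0,0.405],[0,0,0.405],[0,0,0.405]]'

```text
t: 0.52
tcp_pos: [0.3371, 0.3553, 0.2164]
tool_rot: [0.522, 0.853, -0.0, -0.0]
force: [1.6, 0.4, -0.8]
finger_gap: 0.502
gripper_force: 0.0
```

```bash
python3 -c "
from h import *
goal([.434,.005,.15],-9.8)"
```

```text
t 0.52 tcp [0.3371 0.3553 0.2164] yaw 27.0 F [ 1.6  0.4 -0.8] gap 0.50 q1,6 [0.58 0.11]
travel [-0.4451 -0.0911  0.0831] turn [-2.000e-04  1.000e-04  2.047e-01]
```

apply_moves --claw '[0,0,0,0,0]' --travel '[[-0.445,-0.091,0.083],[-0.445,-0.091,0.083],[-0.445,-0.091,0.083],[-0.445,-0.091,0.083],[-0.445,-0.091,0.083]]' --turn '[[0,0,0.205],[0,0,0.205],[0,0,0.205],[0,0,0.205],[0,0,0.205]]'

```text
t: 0.93
tcp_pos: [0.3931, 0.1582, 0.1791]
tool_rot: [0.759, 0.651, 0.0, 0.0]
force: [1.1, -0.1, -0.2]
finger_gap: 0.502
gripper_force: 0.0
```

```bash
python3 -c "
from h import *
goal([.434,.005,.15],-9.8)"
```

```text
t 0.93 tcp [0.3931 0.1582 0.1791] yaw -8.8 F [ 1.1 -0.1 -0.2] gap 0.50 q1,6 [0.12 0.27]
travel [-0.1814  0.0799  0.0363] turn [ 0.     -0.      0.0055]
```

apply_moves --claw '[0,0,0,0,0]' --travel '[[-0.181,0.08,0.036],[-0.181,0.08,0.036],[-0.181,0.08,0.036],[-0.181,0.08,0.036],[-0.181,0.08,0.036]]' --turn '[[0,0,0.005],[0,0,0.005],[0,0,0.005],[0,0,0.005],[0,0,0.005]]'

```text
t: 1.35
tcp_pos: [0.4382, 0.0015, 0.1498]
tool_rot: [0.765, 0.644, 0.0, 0.002]
force: [0.5, 0.3, 0.3]
finger_gap: 0.501
gripper_force: 0.0
```

```bash
python3 -c "
from h import *
goal([.434,.005,.05],-9.8)
s=snap('wrist','w0')
for p in [(.4343,.0052,.0235)]:
  c=s['R']@p+s['t']; c=s['intrinsics']@c; print(c[:2]/c[2]*1.5625)"
```

```text
t 1.35 tcp [0.4382 0.0015 0.1498] yaw -9.8 F [0.5 0.3 0.3] gap 0.50 q1,6 [-0.25 -0.08]
travel [ 0.0037 -0.0064  0.1247] turn [0.001  0.0005 0.0002]
[386.34421631 280.6942851 ]
```

View pics/w0.png

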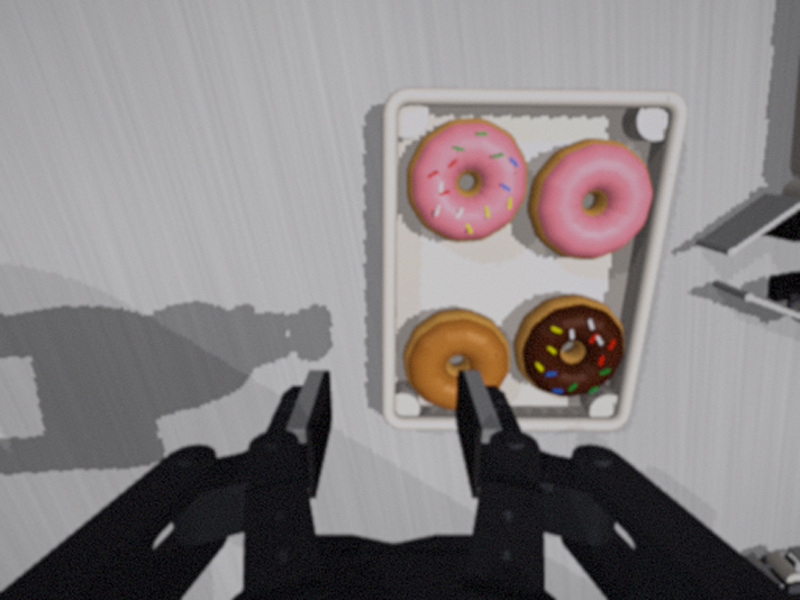

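```bash
python3 -c "
from h import *
s=np.load('pics/w0.npz')
for n,p in dict(nearL=(391,150),nearR=(391,370),NLcorner=(390,97),NRcorner=(391,424),FL=(680,98),FR=(625,424),leftrim1=(430,96),leftrim2=(640,98),rr1=(430,425),rr2=(600,425)).items(): print(n,world(s,p[0]/1.5625-.2,p[1]/1.5625-.2,.0235)[:2].round(4))
for n,p in dict(d0=(467,180),d1=(457,363),d2=(593,202),d3=(570,352)).items(): print(n,world(s,p[0]/1.5625-.2,p[1]/1.5625-.2,.025)[:2].round(4))
"
```

```text
nearL [0.4498 0.0791]
nearR [ 0.4267 -0.0541]
NLcorner [0.4538 0.1059]
NRcorner [ 0.4198 -0.0939]
FL [0.6074 0.0791]
FR [ 0.5755 -0.1208]
leftrim1 [0.4751 0.1028]
leftrim2 [0.5862 0.0828]
rr1 [ 0.4456 -0.0991]
rr2 [ 0.5588 -0.1187]
d0 [0.4892 0.0561]
d1 [ 0.4693 -0.0557]
d2 [0.5587 0.0318]
d3 [ 0.541  -0.0603]
```

apply_moves --claw '[0,0,0,0,0]' --travel '[[0.005,-0.0035,0.05],[0.005,-0.0035,0.1],[0.005,-0.0035,0.14],[0.005,-0.0035,0.175],[0.005,-0.0035,0.175]]' --turn '[[0,0,0],[0,0,0],[0,0,0],[0,0,0],[0,0,0]]'

```text
t: 1.82
tcp_pos: [0.4295, 0.0133, 0.0063]
tool_rot: [0.762, 0.647, -0.003, -0.004]
force: [-0.9, 0.0, -0.2]
finger_gap: 0.505
gripper_force: 0.0
```

```bash
python3 -c "
from h import *
goal([.436,.006,.0095],-9.8)"
```

```text
t 1.82 tcp [0.4295 0.0133 0.0063] yaw -9.3 F [-0.9  0.  -0.2] gap 0.50 q1,6 [-0.23 -0.07]
travel [-0.0077  0.0094 -0.0041] turn [-0.0034 -0.0002  0.0027]
```

apply_moves --claw '[0,0,0,0]' --travel '[[0,0,-0.002],[0,0,-0.002],[0,0,-0.002],[0,0,-0.002]]' --turn '[[0,0,0],[0,0,0],[0,0,0],[0,0,0]]'

```text
t: 2.15
tcp_pos: [0.4342, 0.0117, 0.0141]
tool_rot: [0.762, 0.647, 0.001, 0.002]
force: [-0.1, 0.0, 0.6]
finger_gap: 0.5
gripper_force: 0.0
```

```bash
python3 -c "
from h import *
goal([.436,.006,.0095],-9.8)"
```

```text
t 2.15 tcp [0.4342 0.0117 0.0141] yaw -9.4 F [-0.1  0.   0.6] gap 0.50 q1,6 [-0.23 -0.07]
travel [-0.0067  0.0034  0.0058] turn [0.0014 0.0001 0.0025]
```

apply_moves --claw '[0,0,0,0,0]' --travel '[[-0.007,0.003,0.004],[-0.007,0.003,0.004],[-0.007,0.003,0.004],[-0.007,0.003,0.004],[-0.007,0.003,0.004]]' --turn '[[0,0,0.002],[0,0,0.002],[0,0,0.002],[0,0,0.002],[0,0,0.002]]'

```text
t: 2.57
tcp_pos: [0.4344, 0.0057, 0.0091]
tool_rot: [0.765, 0.644, 0.0, 0.0]
force: [0.1, -0.6, -0.4]
finger_gap: 0.502
gripper_force: 0.0
```

```bash
python3 -c "
from h import *
goal([.436,.006,.0095],-9.8)"
```

```text
t 2.57 tcp [0.4344 0.0057 0.0091] yaw -9.8 F [ 0.1 -0.6 -0.4] gap 0.50 q1,6 [-0.25 -0.08]
travel [ 0.0007  0.0019 -0.0005] turn [ 0.     -0.      0.0002]
```

apply_moves --claw '[-0.3,-0.6,-1,-1,-1]' --travel '[[0,0.002,0],[0,0.002,0],[0,0.002,0],[0,0.002,0],[0,0.002,0]]' --turn '[[0,0,0],[0,0,0],[0,0,0],[0,0,0],[0,0,0]]' --newtons 30

```text
t: 2.98
tcp_pos: [0.4363, 0.0054, 0.009]
tool_rot: [0.765, 0.644, 0.0, 0.0]
force: [0.2, 0.3, -0.2]
finger_gap: 0.091
gripper_force: 29.2
```

```bash
python3 -c "
from h import *
goal([.463,-.17,.0095],0.5)"
```

```text
t 2.98 tcp [0.4363 0.0054 0.009 ] yaw -9.8 F [ 0.2  0.3 -0.2] gap 0.09 q1,6 [-0.24 -0.07]
travel [-0.2105  0.07   -0.0006] turn [ 0.0002  0.     -0.057 ]
```

apply_moves --claw '[-1,-1,-1,-1,-1]' --travel '[[-0.006,0.002,0],[-0.016,0.005,0],[-0.03,0.009,0],[-0.046,0.013,0],[-0.062,0.018,0]]' --turn '[[0,0,-0.003],[0,0,-0.008],[0,0,-0.014],[0,0,-0.022],[0,0,-0.03]]' --newtons 50

```text
t: 3.4
tcp_pos: [0.4389, -0.0445, 0.009]
tool_rot: [0.732, 0.682, -0.001, -0.003]
force: [-0.8, 7.8, 5.0]
finger_gap: 0.081
gripper_force: 50.4
```

```bash
python3 -c "
from h import *
goal([.455,-.17,.009],0.5)"
```

```text
t 3.40 tcp [ 0.4389 -0.0445  0.009 ] yaw -4.1 F [-0.8  7.8  5. ] gap 0.08 q1,6 [-0.36 -0.29]
travel [-0.1551  0.0312 -0.0005] turn [-0.0019 -0.0007 -0.0253]
```

apply_moves --claw '[-1,-1,-1,-1,-1]' --travel '[[-0.016,0.003,0],[-0.032,0.006,0],[-0.048,0.009,0],[-0.064,0.012,0],[-0.08,0.015,0]]' --turn '[[0,0,-0.005],[0,0,-0.01],[0,0,-0.015],[0,0,-0.02],[0,0,-0.025]]'

```text
t: 3.82
tcp_pos: [0.4458, -0.1087, 0.009]
tool_rot: [0.705, 0.71, -0.001, -0.004]
force: [-0.1, 7.6, 4.9]
finger_gap: 0.079
gripper_force: 50.8
```

```bash
python3 -c "
from h import *
goal([.455,-.17,.009],0.5)"
```

```text
t 3.82 tcp [ 0.4458 -0.1087  0.009 ] yaw 0.4 F [-0.1  7.6  4.9] gap 0.08 q1,6 [-0.48 -0.49]
travel [-0.0767  0.011  -0.0004] turn [-0.0021 -0.0012 -0.0006]
```

apply_moves --claw '[-1,-1,-1,-1,-1]' --travel '[[-0.016,0.002,0],[-0.032,0.005,0],[-0.048,0.008,0],[-0.062,0.01,0],[-0.072,0.011,0]]' --turn '[[0,0,-0.001],[0,0,-0.001],[0,0,-0.001],[0,0,-0.001],[0,0,-0.001]]'

```text
t: 4.23
tcp_pos: [0.4551, -0.1663, 0.009]
tool_rot: [0.704, 0.71, -0.001, -0.004]
force: [-1.3, 8.1, 6.6]
finger_gap: 0.081
gripper_force: 51.0
```

```bash
python3 -c "
from h import *
goal([.455,-.17,.009],0.5)
s=snap('top','t1')
c=s['pixels'][105:255,235:375,::-1]
cv2.imwrite('pics/c1.png',cv2.convertScaleAbs(cv2.resize(c,(560,600),interpolation=cv2.INTER_CUBIC),alpha=1.4))"
```

```text
t 4.23 tcp [ 0.4551 -0.1663  0.009 ] yaw 0.5 F [-1.3  8.1  6.6] gap 0.08 q1,6 [-0.58 -0.59]
travel [-0.0046 -0.0002 -0.    ] turn [-0.0019 -0.0014 -0.    ]
```

View pics/c1.png

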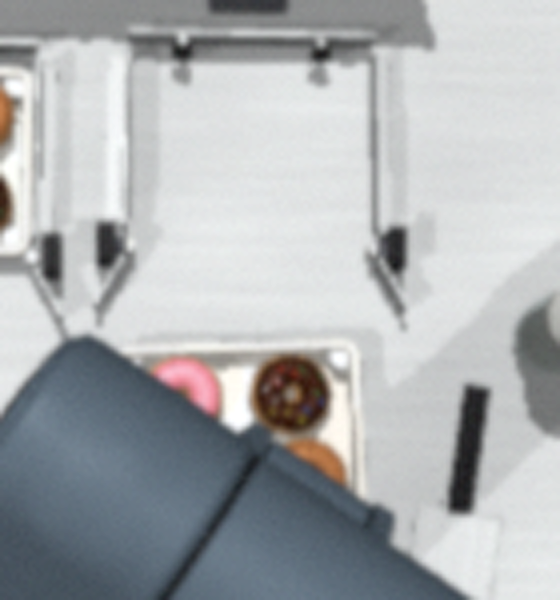

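```bash
python3 -c "
from h import *
s=np.load('pics/t1.npz')
W=lambda x,y,z:print((x,y),world(s,x/4-.4+235,y/4-.4+105,z)[:2].round(4))
for p in [(365,365),(369,460),(150,344),(345,340)]: W(*p,.0235)
for p in [(98,318),(404,322),(131,100),(130,220),(372,100),(374,220),(140,32),(370,32),(126,250),(380,254)]: W(*p,.03)
"
```

```text
(365, 365) [ 0.5976 -0.2672]
(369, 460) [ 0.5177 -0.2701]
(150, 344) [ 0.612  -0.0861]
(345, 340) [ 0.6185 -0.2504]
(98, 318) [ 0.6322 -0.0419]
(404, 322) [ 0.6338 -0.299 ]
(131, 100) [ 0.8213 -0.0668]
(130, 220) [ 0.7166 -0.0675]
(372, 100) [ 0.8256 -0.2731]
(374, 220) [ 0.7208 -0.2742]
(140, 32) [ 0.8817 -0.0737]
(370, 32) [ 0.8859 -0.2717]
(126, 250) [ 0.6908 -0.0645]
(380, 254) [ 0.6916 -0.2792]
```

apply_moves --claw '[-1,-1,-1,-1,-1]' --travel '[[-0.002,0,0],[-0.004,0,0],[-0.006,0,0],[-0.006,0,0],[-0.006,0,0]]' --turn '[[0,0,0.003],[0,0,0.006],[0,0,0.009],[0,0,0.009],[0,0,0.009]]'

```text
t: 4.7
tcp_pos: [0.4558, -0.1713, 0.009]
tool_rot: [0.714, 0.7, -0.001, -0.003]
force: [-1.0, 3.9, 5.7]
finger_gap: 0.078
gripper_force: 51.3
```

apply_moves --claw '[-0.7,-0.4,-0.1,0,0]' --travel '[[0,0,0],[0,0,0],[0,0,0],[0,0,-0.02],[0,0,-0.06]]' --turn '[[0,0,0],[0,0,0],[0,0,0],[0,0,0],[0,0,0]]'

```text
t: 5.12
tcp_pos: [0.4562, -0.1723, 0.0548]
tool_rot: [0.715, 0.699, -0.001, -0.003]
force: [0.1, -0.9, -0.2]
finger_gap: 0.499
gripper_force: 0.0
```

```bash
python3 -c "
from h import *
goal([.40,-.17,.06],-89.5)"
```

```text
t 5.12 tcp [ 0.4562 -0.1723  0.0548] yaw -1.3 F [ 0.1 -0.9 -0.2] gap 0.50 q1,6 [-0.59 -0.57]
travel [ 0.0012 -0.0704 -0.0061] turn [-0.0023  0.0005  0.4899]
```

apply_moves --claw '[0,0,0,0,0]' --travel '[[0,-0.03,-0.03],[0,-0.06,-0.03],[0,-0.065,-0.03],[0,-0.065,-0.03],[0,-0.065,-0.03]]' --turn '[[0,0,0.04],[0,0,0.08],[0,0,0.2],[0,0,0.3],[0,0,0.4]]'

```text
t: 5.53
tcp_pos: [0.4056, -0.1722, 0.0813]
tool_rot: [0.897, 0.442, 0.0, 0.0]
force: [-0.5, 0.6, 0.0]
finger_gap: 0.501
gripper_force: 0.0
```

```bash
python3 -c "
from h import *
goal([.405,-.17,.07],-89.5)"
```

```text
t 5.53 tcp [ 0.4056 -0.1722  0.0813] yaw -37.5 F [-0.5  0.6  0. ] gap 0.50 q1,6 [-0.66 -0.  ]
travel [ 0.0017 -0.0022  0.0141] turn [ 2.000e-04 -1.000e-04  2.888e-01]
```

apply_moves --claw '[0.4,0.4,0.4,0.4,0.4]' --travel '[[0.002,-0.002,0],[0.002,-0.002,0],[0.002,-0.002,0],[0.002,-0.002,0],[0.002,-0.002,0]]' --turn '[[0,0,0.289],[0,0,0.289],[0,0,0.289],[0,0,0.289],[0,0,0.289]]'

```text
t: 5.95
tcp_pos: [0.4058, -0.17, 0.0809]
tool_rot: [0.989, 0.145, 0.0, 0.0]
force: [-1.5, -0.7, 0.5]
finger_gap: 0.705
gripper_force: 0.0
```

```bash
python3 -c "
from h import *
goal([.405,-.17,.008],-89.5)"
```

```text
t 5.95 tcp [ 0.4058 -0.17    0.0809] yaw -73.3 F [-1.5 -0.7  0.5] gap 0.70 q1,6 [-0.65  0.63]
travel [-0.001  -0.0003  0.0912] turn [ 0.0001 -0.0001  0.0901]
```

apply_moves --claw '[0.4,0.4,0.4,0.4,0.4]' --travel '[[-0.001,0,0],[-0.001,0,0.02],[-0.001,0,0.05],[-0.001,0,0.08],[-0.001,0,0.091]]' --turn '[[0,0,0.09],[0,0,0.09],[0,0,0.09],[0,0,0.09],[0,0,0.09]]'

```text
t: 6.37
tcp_pos: [0.4043, -0.1697, 0.0061]
tool_rot: [1.0, 0.008, -0.001, -0.001]
force: [0.0, 0.0, 1.2]
finger_gap: 0.7
gripper_force: 0.0
```

apply_moves --claw '[0.4,0.4]' --travel '[[0,0,0],[0,0,0]]' --turn '[[0,0,0],[0,0,0]]'

```text
t: 6.53
tcp_pos: [0.4047, -0.1698, 0.008]
tool_rot: [1.0, 0.008, -0.0, -0.0]
force: [-0.3, -0.9, -0.8]
finger_gap: 0.699
gripper_force: 0.0
```

```bash
python3 -c "
from h import *
goal([.435,-.17,.008],-89.5)
s=snap('scene','s1')
c=s['pixels'][130:330,150:350,::-1]
cv2.imwrite('pics/c2.png',cv2.convertScaleAbs(cv2.resize(c,(600,600),interpolation=cv2.INTER_CUBIC),alpha=1.3))"
```

```text
t 6.53 tcp [ 0.4047 -0.1698  0.008 ] yaw -89.1 F [-0.3 -0.9 -0.8] gap 0.70 q1,6 [-0.65  0.9 ]
travel [ 0.0379  0.0008 -0.    ] turn [-0.0002  0.0003  0.0022]
```

View pics/c2.png

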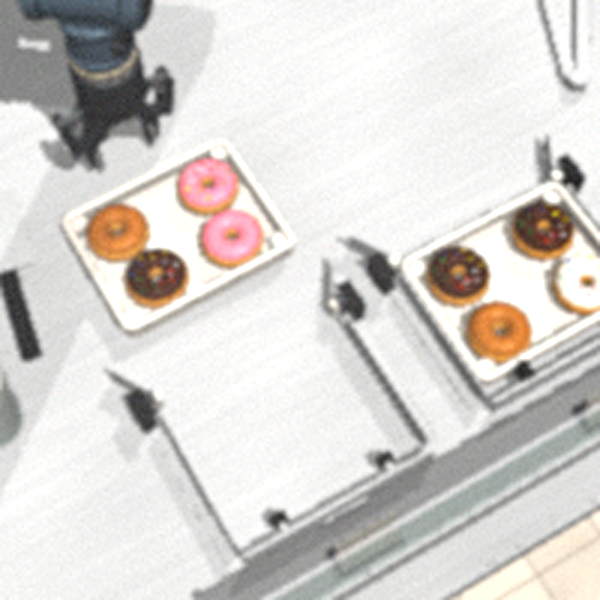

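```bash
python3 -c "
from h import *
s=np.load('pics/s1.npz')
W=lambda n,x,y,z:print(n,world(s,x/3-.35+150,y/3-.35+130,z)[:2].round(4))
for n,x,y in [('f',155,322),('f',275,256),('r',80,256),('r',108,304),('l',246,160),('l',278,212),('n',85,203),('n',200,149)]: W(n,x,y,.0235)
for n,x,y in [('tipR',108,372),('tipL',340,238),('tL',326,262),('rR',168,425),('rR',238,548),('rL',345,322),('rL',420,440)]: W(n,x,y,.03)
"
```

```text
f [ 0.6204 -0.2361]
f [ 0.6148 -0.0895]
r [ 0.5099 -0.2706]
r [ 0.5769 -0.2695]
l [ 0.4917 -0.0575]
l [ 0.5687 -0.0597]
n [ 0.4522 -0.2376]
n [ 0.4528 -0.0952]
tipR [ 0.6499 -0.3036]
tipL [ 0.6338 -0.0198]
tL [ 0.6515 -0.0477]
rR [ 0.7313 -0.2767]
rR [ 0.8742 -0.2754]
rL [ 0.7222 -0.0666]
rL [ 0.8695 -0.0688]
```

apply_moves --claw '[0.4,0.4,0.4,0.4,0.4]' --travel '[[0.008,0,0],[0.016,0,0],[0.024,0,0],[0.03,0,0],[0.035,0,0]]' --turn '[[0,0,0.002],[0,0,0.002],[0,0,0.002],[0,0,0.002],[0,0,0.002]]'

```text
t: 7.0
tcp_pos: [0.4342, -0.1696, 0.0087]
tool_rot: [1.0, 0.005, 0.001, 0.001]
force: [0.4, 0.2, 0.5]
finger_gap: 0.696
gripper_force: 0.0
```

apply_moves --claw '[0.4,0.4,0.4,0.4,0.4]' --travel '[[0.005,0,0],[0.01,0.002,0],[0.015,0.004,0],[0.02,0.006,0],[0.025,0.008,0]]' --turn '[[0,0,0],[0,0,0],[0,0,0],[0,0,0],[0,0,0]]'

```text
t: 7.42
tcp_pos: [0.4467, -0.1715, 0.0078]
tool_rot: [1.0, 0.006, -0.007, -0.004]
force: [-10.3, 3.8, 8.7]
finger_gap: 0.704
gripper_force: 4.8
```

```bash
python3 -c "
from h import *
goal([.671,-.17,.008],-89.5)
s=snap('scene','s2')
c=s['pixels'][130:330,150:350,::-1]
cv2.imwrite('pics/c3.png',cv2.convertScaleAbs(cv2.resize(c,(600,600),interpolation=cv2.INTER_CUBIC),alpha=1.3))"
```

```text
t 7.42 tcp [ 0.4467 -0.1715  0.0078] yaw -89.3 F [-10.3   3.8   8.7] gap 0.70 q1,6 [-0.6   0.96]
travel [ 0.2804  0.0015 -0.0041] turn [-0.0027  0.0044  0.0011]
```

View pics/c3.png

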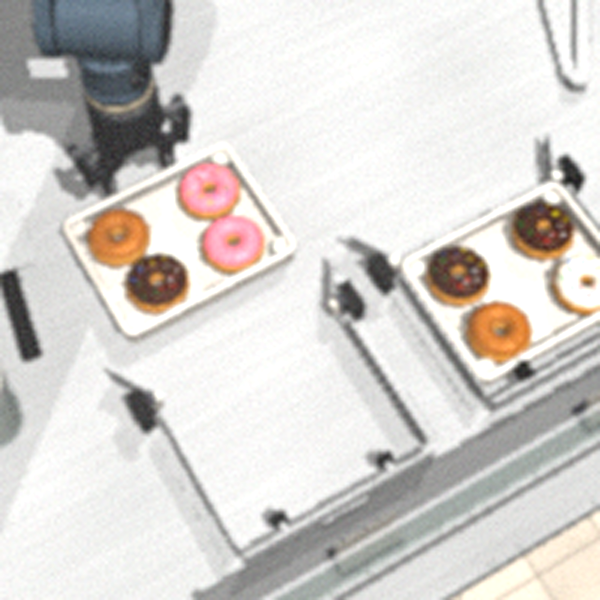

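apply_moves --claw '[0.4,0.4,0.4,0.4,0.4]' --travel '[[0,0,-0.002],[0.003,0,-0.004],[0.006,0,-0.004],[0.01,0.001,-0.004],[0.014,0.002,-0.004]]' --turn '[[0,0,0],[0,0,0],[0,0,0],[0,0,0],[0,0,0]]'

```text
t: 7.88
tcp_pos: [0.4641, -0.1769, 0.0112]
tool_rot: [1.0, 0.005, -0.0, -0.0]
force: [-3.9, 0.9, -0.9]
finger_gap: 0.696
gripper_force: 1.6
```

```bash
python3 -c "
from h import *
goal([.671,-.17,.008],-89.5)"
```

```text
t 7.88 tcp [ 0.4641 -0.1769  0.0112] yaw -89.4 F [-3.9  0.9 -0.9] gap 0.70 q1,6 [-0.59  0.97]
travel [ 0.2587 -0.0061  0.0037] turn [-0.0002  0.0003  0.0003]
```

```bash
cat >> h.py <<'E'
def edges(s,xs,zlo=.017,zhi=.031,ylo=-.30,yhi=-.03):
    "left/right edge of things at rim height, per x slice"
    K,R,t,d=s['intrinsics'],s['R'],s['t'],s['depth']
    v,u=np.mgrid[:384,:512]
    P=(np.stack([(u-K[0,2])/K[0,0]*d,(v-K[1,2])/K[1,1]*d,d],-1)-t)@R
    P=P[d>0]; P=P[(P[:,2]>zlo)&(P[:,2]<zhi)&(P[:,1]>ylo)&(P[:,1]<yhi)]
    for x in xs:
        y=P[np.abs(P[:,0]-x)<.006,1]
        if len(y): print('x %.3f'%x,'R %.4f L %.4f mid %.4f n %d'%(y.min(),y.max(),(y.min()+y.max())/2,len(y)))
    return P
E
python3 -c "
from h import *
s=snap('scene','s3')
P=edges(s,[.5,.52,.54,.56,.58,.6,.62,.64,.72,.75,.8])
for y in np.arange(-.25,-.06,.02):
  q=P[(abs(P[:,1]-y)<.006)&(P[:,0]<.68)]; print('y %.3f far %.4f'%(y,q[:,0].max()))
"
```

```text
x 0.500 R -0.2770 L -0.0689 mid -0.1730 n 56
x 0.520 R -0.2774 L -0.0685 mid -0.1729 n 92
x 0.540 R -0.2770 L -0.0691 mid -0.1731 n 87
x 0.560 R -0.2762 L -0.0666 mid -0.1714 n 51
x 0.580 R -0.2772 L -0.0676 mid -0.1724 n 60
x 0.600 R -0.2765 L -0.0682 mid -0.1724 n 83
x 0.620 R -0.2757 L -0.0671 mid -0.1714 n 132
x 0.640 R -0.2726 L -0.0722 mid -0.1724 n 141
x 0.720 R -0.2980 L -0.0392 mid -0.1686 n 15
x 0.750 R -0.2784 L -0.0597 mid -0.1691 n 14
x 0.800 R -0.2790 L -0.0605 mid -0.1698 n 10
y -0.250 far 0.6406
y -0.230 far 0.6427
y -0.210 far 0.6408
y -0.190 far 0.6403
y -0.170 far 0.6400
y -0.150 far 0.6391
y -0.130 far 0.6389
y -0.110 far 0.6400
y -0.090 far 0.6392
y -0.070 far 0.6370
```

apply_moves --claw '[0.4,0.4,0.4,0.4,0.4]' --travel '[[0.005,0,0],[0.01,-0.001,0],[0.015,-0.002,0],[0.02,-0.002,0],[0.025,-0.002,0]]' --turn '[[0,0,0],[0,0,0],[0,0,0],[0,0,0],[0,0,0]]'

```text
t: 8.35
tcp_pos: [0.4845, -0.1752, 0.0113]
tool_rot: [1.0, 0.005, -0.0, -0.0]
force: [-3.4, 0.1, -0.4]
finger_gap: 0.702
gripper_force: 1.9
```

```bash
python3 -c "
from h import *
goal([.671,-.17,.008],-89.5)"
```

```text
t 8.35 tcp [ 0.4845 -0.1752  0.0113] yaw -89.5 F [-3.4  0.1 -0.4] gap 0.70 q1,6 [-0.56  1.  ]
travel [ 0.2332 -0.0042  0.0041] turn [-0.      0.      0.0003]
```

apply_moves --claw '[0.4,0.4,0.4,0.4,0.4]' --travel '[[0.004,0,0],[0.008,0,0],[0.012,0,0],[0.016,0,0],[0.02,0,0]]' --turn '[[0,0,0],[0,0,0],[0,0,0],[0,0,0],[0,0,0]]'

```text
t: 8.77
tcp_pos: [0.5001, -0.1749, 0.0114]
tool_rot: [1.0, 0.005, -0.0, -0.0]
force: [-4.9, -0.2, -0.0]
finger_gap: 0.699
gripper_force: 2.0
```

```bash
python3 -c "
from h import *
goal([.671,-.17,.008],-89.5)
s=snap('scene','s4')
P=edges(s,[.52,.54,.56,.58,.6,.62,.64,.75,.77,.8,.82])
for y in np.arange(-.25,-.08,.02):
  q=P[(abs(P[:,1]-y)<.006)&(P[:,0]<.75)]; print('y %.3f far %.4f'%(y,q[:,0].max()))
"
```

```text
t 8.77 tcp [ 0.5001 -0.1749  0.0114] yaw -89.5 F [-4.9 -0.2 -0. ] gap 0.70 q1,6 [-0.55  1.01]
travel [ 0.2136 -0.0042  0.0041] turn [-0.0001  0.0001  0.0002]
x 0.520 R -0.2740 L -0.0669 mid -0.1704 n 157
x 0.540 R -0.2758 L -0.0684 mid -0.1721 n 58
x 0.560 R -0.2751 L -0.0666 mid -0.1708 n 79
x 0.580 R -0.2751 L -0.0668 mid -0.1710 n 97
x 0.600 R -0.2753 L -0.0659 mid -0.1706 n 35
x 0.620 R -0.2747 L -0.0669 mid -0.1708 n 83
x 0.640 R -0.2740 L -0.0653 mid -0.1697 n 79
x 0.750 R -0.2788 L -0.0588 mid -0.1688 n 12
x 0.770 R -0.2786 L -0.0599 mid -0.1693 n 14
x 0.800 R -0.2786 L -0.0601 mid -0.1694 n 8
x 0.820 R -0.2790 L -0.0602 mid -0.1696 n 12
y -0.250 far 0.6760
y -0.230 far 0.6763
y -0.210 far 0.6756
y -0.190 far 0.6760
y -0.170 far 0.6756
y -0.150 far 0.6750
y -0.130 far 0.6756
y -0.110 far 0.6759
y -0.090 far 0.6751
```

apply_moves --claw '[0.4,0.4,0.4,0.4,0.4]' --travel '[[0.003,0,0],[0.006,0,0],[0.009,-0.001,0],[0.012,-0.001,0],[0.015,-0.001,0]]' --turn '[[0,0,0],[0,0,0],[0,0,0],[0,0,0],[0,0,0]]'

```text
t: 9.23
tcp_pos: [0.5122, -0.1741, 0.0114]
tool_rot: [1.0, 0.005, -0.0, -0.0]
force: [-4.2, 0.5, -0.3]
finger_gap: 0.702
gripper_force: 2.3
```

```bash
python3 -c "
from h import *
goal([.671,-.17,.008],-89.5)
s=snap('scene','s4')
P=edges(s,[.54,.58,.6,.62,.64])"
```

```text
t 9.23 tcp [ 0.5122 -0.1741  0.0114] yaw -89.5 F [-4.2  0.5 -0.3] gap 0.70 q1,6 [-0.53  1.03]
travel [ 0.1985 -0.0033  0.0041] turn [-0.      0.0001  0.0002]
x 0.540 R -0.2752 L -0.0662 mid -0.1707 n 60
x 0.580 R -0.2745 L -0.0662 mid -0.1703 n 83
x 0.600 R -0.2747 L -0.0667 mid -0.1707 n 110
x 0.620 R -0.2749 L -0.0651 mid -0.1700 n 43
x 0.640 R -0.2744 L -0.0654 mid -0.1699 n 109
```

apply_moves --claw '[0.4,0.4,0.4,0.4,0.4]' --travel '[[0.003,0,0],[0.006,0,0],[0.009,0,0],[0.012,0,0],[0.015,0,0]]' --turn '[[0,0,0],[0,0,0],[0,0,0],[0,0,0],[0,0,0]]'

```text
t: 9.7
tcp_pos: [0.5218, -0.1736, 0.0113]
tool_rot: [1.0, 0.005, -0.003, -0.001]
force: [-12.8, -3.3, 6.5]
finger_gap: 0.7
gripper_force: 6.4
```

apply_moves --claw '[0.4,0.4,0.4,0.4,0.4]' --travel '[[0.003,0,0],[0.006,0,0],[0.009,0,0],[0.012,0,0],[0.015,0,0]]' --turn '[[0,0,0],[0,0,0],[0,0,0],[0,0,0],[0,0,0]]'

```text
t: 10.12
tcp_pos: [0.5334, -0.173, 0.0113]
tool_rot: [1.0, 0.005, -0.003, -0.001]
force: [-7.9, -0.9, 2.6]
finger_gap: 0.699
gripper_force: 4.0
```

```bash
python3 -c "
from h import *
goal([.671,-.17,.008],-89.5)
s=snap('scene','s4')
P=edges(s,[.56,.58,.6,.62,.64])"
```

```text
t 10.12 tcp [ 0.5334 -0.173   0.0113] yaw -89.4 F [-7.9 -0.9  2.6] gap 0.70 q1,6 [-0.51  1.05]
travel [ 0.172  -0.0021  0.0031] turn [-0.0007  0.0018  0.0003]
x 0.560 R -0.2734 L -0.0657 mid -0.1695 n 65
x 0.580 R -0.2744 L -0.0658 mid -0.1701 n 71
x 0.600 R -0.2737 L -0.0642 mid -0.1689 n 71
x 0.620 R -0.2732 L -0.0646 mid -0.1689 n 128
x 0.640 R -0.2726 L -0.0664 mid -0.1695 n 41
```

apply_moves --claw '[0.4,0.4,0.4,0.4,0.4]' --travel '[[0.004,0,0],[0.008,0,0],[0.012,0,0],[0.016,0,0],[0.02,0,0]]' --turn '[[0,0,0],[0,0,0],[0,0,0],[0,0,0],[0,0,0]]'

```text
t: 10.58
tcp_pos: [0.5512, -0.1734, 0.0113]
tool_rot: [1.0, 0.005, -0.001, -0.0]
force: [-6.5, -0.7, 1.0]
finger_gap: 0.698
gripper_force: 3.2
```

apply_moves --claw '[0.4,0.4,0.4,0.4,0.4]' --travel '[[0.004,0,0],[0.008,0,0],[0.012,0,0],[0.016,0,0],[0.02,0,0]]' --turn '[[0,0,0],[0,0,0],[0,0,0],[0,0,0],[0,0,0]]'

```text
t: 11.0
tcp_pos: [0.5671, -0.1733, 0.0113]
tool_rot: [1.0, 0.005, -0.001, -0.0]
force: [-6.5, -0.8, 2.4]
finger_gap: 0.696
gripper_force: 3.3
```

```bash
python3 -c "
from h import *
goal([.671,-.17,.008],-89.5)
s=snap('scene','s4')
P=edges(s,[.58,.6,.62,.64,.66])"
```

```text
t 11.00 tcp [ 0.5671 -0.1733  0.0113] yaw -89.5 F [-6.5 -0.8  2.4] gap 0.70 q1,6 [-0.48  1.08]
travel [ 0.13   -0.0028  0.0038] turn [-0.0003  0.0009  0.0003]
x 0.580 R -0.2688 L -0.0706 mid -0.1697 n 145
x 0.600 R -0.2740 L -0.0664 mid -0.1702 n 68
x 0.620 R -0.2740 L -0.0655 mid -0.1697 n 99
x 0.640 R -0.2738 L -0.0662 mid -0.1700 n 84
x 0.660 R -0.2991 L -0.0443 mid -0.1717 n 95
```

apply_moves --claw '[0.4,0.4,0.4,0.4,0.4]' --travel '[[0.004,0,0],[0.008,0,0],[0.012,0,0],[0.016,0,0],[0.02,0,0]]' --turn '[[0,0,0],[0,0,0],[0,0,0],[0,0,0],[0,0,0]]'

```text
t: 11.47
tcp_pos: [0.583, -0.1731, 0.0113]
tool_rot: [1.0, 0.005, -0.001, -0.0]
force: [-6.6, -0.9, 1.9]
finger_gap: 0.698
gripper_force: 3.4
```

apply_moves --claw '[0.4,0.4,0.4,0.4,0.4]' --travel '[[0.004,0,0],[0.008,0,0],[0.012,0,0],[0.016,0,0],[0.02,0,0]]' --turn '[[0,0,0],[0,0,0],[0,0,0],[0,0,0],[0,0,0]]'

```text
t: 11.88
tcp_pos: [0.5989, -0.173, 0.0113]
tool_rot: [1.0, 0.005, -0.002, -0.0]
force: [-6.5, 0.4, 1.9]
finger_gap: 0.699
gripper_force: 3.4
```

apply_moves --claw '[0.4,0.4,0.4,0.4,0.4]' --travel '[[0.004,0,0],[0.008,0,0],[0.012,0,0],[0.016,0,0],[0.02,0,0]]' --turn '[[0,0,0],[0,0,0],[0,0,0],[0,0,0],[0,0,0]]'

```text
t: 12.3
tcp_pos: [0.6148, -0.1729, 0.0113]
tool_rot: [1.0, 0.005, -0.002, -0.0]
force: [-7.2, -0.4, 2.8]
finger_gap: 0.698
gripper_force: 3.5
```

```bash
python3 -c "
from h import *
goal([.671,-.17,.008],-89.5)
s=snap('top','t5')
c=s['pixels'][105:255,235:375,::-1]
cv2.imwrite('pics/c5.png',cv2.convertScaleAbs(cv2.resize(c,(560,600),interpolation=cv2.INTER_CUBIC),alpha=1.4))"
```

```text
t 12.30 tcp [ 0.6148 -0.1729  0.0113] yaw -89.4 F [-7.2 -0.4  2.8] gap 0.70 q1,6 [-0.45  1.11]
travel [ 0.0702 -0.0029  0.0039] turn [-0.0003  0.001   0.0003]
```

View pics/c5.png

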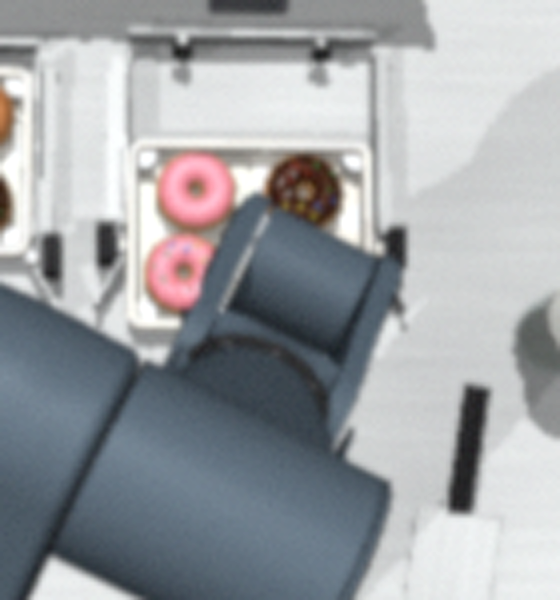

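apply_moves --claw '[0.4,0.4,0.4,0.4,0.4]' --travel '[[0.004,0,0],[0.008,0,0],[0.012,0,0],[0.016,0,0],[0.02,0,0]]' --turn '[[0,0,0],[0,0,0],[0,0,0],[0,0,0],[0,0,0]]'

```text
t: 12.77
tcp_pos: [0.6309, -0.1727, 0.0113]
tool_rot: [1.0, 0.005, -0.002, -0.0]
force: [-7.0, -0.3, 2.9]
finger_gap: 0.698
gripper_force: 3.5
```

apply_moves --claw '[0.4,0.4,0.4,0.4,0.4]' --travel '[[0.003,0,0],[0.006,0,0],[0.009,0,0],[0.012,0,0],[0.016,0,0]]' --turn '[[0,0,0],[0,0,0],[0,0,0],[0,0,0],[0,0,0]]'

```text
t: 13.18
tcp_pos: [0.6433, -0.1726, 0.0113]
tool_rot: [1.0, 0.005, -0.002, -0.0]
force: [-7.6, -0.1, 2.7]
finger_gap: 0.7
gripper_force: 3.7
```

apply_moves --claw '[0.4,0.4,0.4,0.4,0.4]' --travel '[[0.002,0,0],[0.005,0,0],[0.007,0,0],[0.01,0,0],[0.012,0,0]]' --turn '[[0,0,0],[0,0,0],[0,0,0],[0,0,0],[0,0,0]]'

```text
t: 13.6
tcp_pos: [0.6534, -0.1726, 0.0113]
tool_rot: [1.0, 0.005, -0.001, -0.0]
force: [-6.0, -0.6, 2.0]
finger_gap: 0.701
gripper_force: 3.3
```

```bash
python3 -c "
from h import *
goal([.671,-.17,.008],-89.5)
s=snap('scene','s6')
P=edges(s,[.69])
for y in np.arange(-.25,-.08,.02):
  q=P[(abs(P[:,1]-y)<.006)&(P[:,0]>.7)]; print('y %.3f'%y,np.sort(q[:,0])[::-1][:40:3].round(3))
"
```

```text
t 13.60 tcp [ 0.6534 -0.1726  0.0113] yaw -89.4 F [-6.  -0.6  2. ] gap 0.70 q1,6 [-0.42  1.14]
travel [ 0.022  -0.0031  0.0041] turn [-0.0002  0.0008  0.0003]
x 0.690 R -0.2998 L -0.0472 mid -0.1735 n 92
y -0.250 [0.96  0.959 0.885 0.885 0.882 0.829 0.828 0.825 0.821 0.818 0.814 0.809
 0.795 0.789]
y -0.230 [0.96  0.959 0.884 0.884 0.88  0.876 0.873 0.872 0.869 0.867 0.863 0.828
 0.827 0.825]
y -0.210 [0.96  0.959 0.885 0.884 0.882 0.83  0.828 0.825 0.823 0.819 0.817 0.816
 0.813 0.811]
y -0.190 [0.961 0.959 0.885 0.884 0.881 0.828 0.825 0.824 0.82  0.812 0.807 0.805
 0.8   0.797]
y -0.170 [0.96  0.96  0.958 0.886 0.885 0.882 0.827 0.826 0.823 0.821]
y -0.150 [0.96  0.957 0.885 0.882 0.827 0.826 0.824 0.822 0.808 0.804 0.8   0.798
 0.795 0.792]
y -0.130 [0.96  0.959 0.885 0.884 0.828 0.827 0.824 0.823 0.817 0.815 0.813 0.811
 0.809 0.805]
y -0.110 [0.96  0.959 0.955 0.884 0.883 0.876 0.875 0.872 0.871 0.865 0.864 0.861
 0.828 0.826]
y -0.090 [0.96  0.959 0.885 0.885 0.882 0.827 0.826 0.823 0.82  0.816 0.809 0.801
 0.793 0.785]
```

apply_moves --claw '[0.4,0.4,0.4,0.4,0.4]' --travel '[[0.003,0,0],[0.006,0,0],[0.009,0,0],[0.012,0,0],[0.015,0,0]]' --turn '[[0,0,0],[0,0,0],[0,0,0],[0,0,0],[0,0,0]]'

```text
t: 14.07
tcp_pos: [0.6652, -0.1725, 0.0113]
tool_rot: [1.0, 0.005, -0.002, -0.0]
force: [-7.3, -0.6, 2.7]
finger_gap: 0.696
gripper_force: 3.6
```

apply_moves --claw '[0.4,0.4,0.4,0.4,0.4]' --travel '[[0.002,0,0],[0.004,0,0],[0.007,0,0],[0.01,0,0],[0.012,0,0]]' --turn '[[0,0,0],[0,0,0],[0,0,0],[0,0,0],[0,0,0]]'

```text
t: 14.48
tcp_pos: [0.6758, -0.1726, 0.0114]
tool_rot: [1.0, 0.005, -0.0, -0.0]
force: [-5.1, 0.4, 0.6]
finger_gap: 0.702
gripper_force: 2.0
```

```bash
cat > f.py <<'E'
from h import *
def front():
    goal([.685,-.1726,.0113],-89.5)
    s=snap('scene','s7'); P=edges(s,[])
    for y in (-.25,-.19,-.15,-.09):
      q=P[(abs(P[:,1]-y)<.008)&(P[:,0]>.7)&(P[:,0]<.875)]; print('y %.3f'%y,np.sort(q[:,0])[-6:].round(4))
front()
E
python3 f.py
```

```text
t 14.48 tcp [ 0.6758 -0.1726  0.0114] yaw -89.5 F [-5.1  0.4  0.6] gap 0.70 q1,6 [-0.41  1.15]
travel [0.0114 0.0001 0.0001] turn [-0.      0.0002  0.0002]
y -0.250 [0.85   0.8507 0.8507 0.8512 0.8512 0.8513]
y -0.190 [0.8487 0.8493 0.85   0.8503 0.8505 0.8512]
y -0.150 [0.849  0.8497 0.8499 0.8501 0.8526 0.8528]
y -0.090 [0.8472 0.8481 0.8494 0.8496 0.8496 0.8501]
```

apply_moves --claw '[0.4,0.4,0.4,0.4,0.4]' --travel '[[0.001,0,0],[0.003,0,0],[0.005,0,0],[0.006,0,0],[0.007,0,0]]' --turn '[[0,0,0],[0,0,0],[0,0,0],[0,0,0],[0,0,0]]'

```text
t: 14.95
tcp_pos: [0.6832, -0.1728, 0.0116]
tool_rot: [1.0, 0.005, 0.002, 0.0]
force: [-2.2, 0.1, -0.5]
finger_gap: 0.704
gripper_force: 0.6
```

```bash
python3 f.py
```

```text
t 14.95 tcp [ 0.6832 -0.1728  0.0116] yaw -89.5 F [-2.2  0.1 -0.5] gap 0.70 q1,6 [-0.41  1.15]
travel [ 0.0023 -0.0002  0.0004] turn [ 0.0003 -0.001   0.0002]
y -0.250 [0.8584 0.8585 0.8586 0.8589 0.859  0.8596]
y -0.190 [0.8565 0.8576 0.8579 0.8581 0.8584 0.8585]
y -0.150 [0.8564 0.8572 0.8576 0.8577 0.8579 0.8587]
y -0.090 [0.8562 0.8563 0.8564 0.8573 0.8575 0.858 ]
```

apply_moves --claw '[0.4,0.4,0.4,0.4,0.4]' --travel '[[0.001,0,0],[0.002,0,0],[0.003,0,0],[0.004,0,0],[0.005,0,0]]' --turn '[[0,0,0],[0,0,0],[0,0,0],[0,0,0],[0,0,0]]'

```text
t: 15.42
tcp_pos: [0.6853, -0.1726, 0.0116]
tool_rot: [1.0, 0.005, -0.0, 0.0]
force: [-5.8, -1.5, 3.0]
finger_gap: 0.698
gripper_force: 2.4
```

```bash
python3 f.py
```

```text
t 15.42 tcp [ 0.6853 -0.1726  0.0116] yaw -89.5 F [-5.8 -1.5  3. ] gap 0.70 q1,6 [-0.4   1.16]
travel [-0.0004 -0.      0.0003] turn [0.     0.0003 0.0003]
y -0.250 [0.8592 0.8599 0.86   0.8601 0.8605 0.8607]
y -0.190 [0.8587 0.8587 0.8598 0.8604 0.8605 0.8609]
y -0.150 [0.8593 0.8594 0.8595 0.8596 0.8599 0.86  ]
y -0.090 [0.8576 0.8578 0.8586 0.8588 0.8598 0.8599]
```

apply_moves --claw '[0.4,0.4,0.4,0.4,0.4]' --travel '[[0.001,0,0],[0.002,0,0],[0.003,0,0],[0.004,0,0],[0.005,0,0]]' --turn '[[0,0,0],[0,0,0],[0,0,0],[0,0,0],[0,0,0]]'

```text
t: 15.88
tcp_pos: [0.6868, -0.1726, 0.0115]
tool_rot: [1.0, 0.005, -0.003, -0.0]
force: [-9.7, -1.7, 8.4]
finger_gap: 0.699
gripper_force: 5.2
```

```bash
python3 f.py
```

```text
t 15.88 tcp [ 0.6868 -0.1726  0.0115] yaw -89.4 F [-9.7 -1.7  8.4] gap 0.70 q1,6 [-0.4   1.16]
travel [-0.0022  0.      0.0003] turn [-0.0002  0.0021  0.0003]
y -0.250 [0.8605 0.8611 0.8618 0.8621 0.8622 0.8632]
y -0.190 [0.8606 0.8612 0.8618 0.8618 0.8622 0.8636]
y -0.150 [0.8596 0.8602 0.8604 0.8606 0.862  0.8626]
y -0.090 [0.8601 0.8603 0.8605 0.8606 0.861  0.8619]
```

apply_moves --claw '[0.4,0.4,0.4,0.4,0.4]' --travel '[[0.001,0,0],[0.002,0,0],[0.003,0,0],[0.003,0,0],[0.003,0,0]]' --turn '[[0,0,0],[0,0,0],[0,0,0],[0,0,0],[0,0,0]]'

```text
t: 16.35
tcp_pos: [0.6871, -0.1725, 0.0115]
tool_rot: [1.0, 0.005, -0.006, -0.001]
force: [-13.8, -2.1, 9.5]
finger_gap: 0.703
gripper_force: 6.8
```

apply_moves --claw '[0.4,0.4,0.4,0.4,0.4]' --travel '[[-0.01,0,0],[-0.03,0,0],[-0.06,0,0],[-0.1,0,0],[-0.14,0,-0.02]]' --turn '[[0,0,0],[0,0,0],[0,0,0],[0,0,0],[0,0,0]]'

```text
t: 16.77
tcp_pos: [0.5791, -0.1728, 0.0252]
tool_rot: [1.0, 0.005, -0.0, -0.001]
force: [-0.9, 1.0, -0.3]
finger_gap: 0.705
gripper_force: 0.0
```

apply_moves --claw '[0.4,0.4,0.4,0.4,0.4]' --travel '[[-0.04,0,-0.04],[-0.08,0,-0.08],[-0.12,0,-0.12],[-0.15,0,-0.16],[-0.15,0,-0.2]]' --turn '[[0,0,0],[0,0,0],[0,0,0],[0,0,0],[0,0,0]]'

```text
t: 17.18
tcp_pos: [0.4556, -0.1728, 0.1871]
tool_rot: [1.0, 0.004, -0.002, -0.002]
force: [0.4, 0.6, 0.3]
finger_gap: 0.7
gripper_force: 0.0
```

```bash
python3 f.py; python3 -c "
from h import *
s=snap('top','t8')
c=s['pixels'][105:195,260:340,::-1]
a=cv2.convertScaleAbs(cv2.resize(c,(400,450),interpolation=cv2.INTER_CUBIC),alpha=1.4)
s=np.load('pics/s7.npz'); c=s['pixels'][210:320,180:310,::-1]
b=cv2.convertScaleAbs(cv2.resize(c,(400,450),interpolation=cv2.INTER_CUBIC),alpha=1.3)
cv2.imwrite('pics/c8.png',np.hstack([a,b]))"
```

```text
t 17.18 tcp [ 0.4556 -0.1728  0.1871] yaw -89.6 F [0.4 0.6 0.3] gap 0.70 q1,6 [-0.59  0.97]
travel [0.2877 0.0029 0.2185] turn [-0.0012  0.0015 -0.0003]
y -0.250 [0.8613 0.8618 0.8619 0.8621 0.8625 0.863 ]
y -0.190 [0.8605 0.861  0.8617 0.8621 0.8623 0.8625]
y -0.150 [0.8593 0.8594 0.8596 0.8597 0.8614 0.863 ]
y -0.090 [0.8605 0.8609 0.8618 0.8618 0.8621 0.8638]
```

View pics/c8.png

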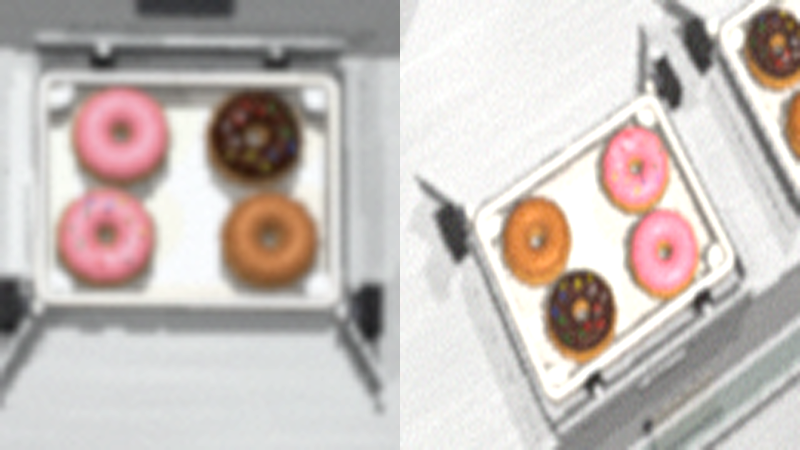

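```bash
python3 -c "
from station import manip
print(manip.sign_off())"
```

```text
the job is handed in; nothing more can be done
None
```

The tray is pushed up to the rubber bumpers, square in the empty bay with all four doughnuts flat in place, and the job is handed in. The catch rollers were too small to see in the pictures, so I inferred that both snapped in: the push force dropped, then rose against the bumpers. `sign_off()` returned no verdict.

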